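# Thread the post of a magnifier stand through its two bushings

### The arm

A 6-joint arm with a two-finger parallel gripper is mounted at the origin on the work surface. World frame = base frame: x ahead of the robot, y to its left, z up, the work surface at z = 0. Lengths are in m, angles in rad, forces in N, time in s.
With the tool pointing down it reaches from about 0.325 to 0.9 m from the base axis. Payload 6.1 kg.
Tool frame: the origin (TCP) lies midway between the tips of the shut fingers; the grasp point (between the pads) lies 19 mm behind it; z points along the fingers, y is the line along which they close (so a half turn about z gives the same grasp; the last joint's range is limited). The gripper opens to 85 mm and grips with 20 to 120 N. Pads are 22 mm wide; open, the fingers measure 114 mm over their backs; the gripper's body (76 mm by 85 mm) begins 54 mm behind the grasp point. The pads swing forward as they close: fully open they stand 13 mm farther back than shut.
Start: joints at [1.135, 0.22, 1.526, -0, 1.395, -0.126], TCP at [0.191, 0.595, 0.231] pointing down, gripper open.
Joint ranges: [-2.98, 2.98], [-0.91, 2.08], [0.09, 2.57], [-1.24, 4.39], [0.2, 2.65], [-2.68, 2.68]. Speed limits (rad/s): [2.57, 2.57, 3.01, 3.14, 3.14, 3.14].

### API

Orientations are given as a unit quaternion [x, y, z, w].
In Python, from rig import bot, viewer gives the robot as it stands.
- The arm moves only by the tool drive_tool, never from a script. Its argument "increments" is a list of rows, each a list of 7 numbers: the opening, from 0 (shut) to 1 (fully open), then the shift along the tool's x, y, z in m, then the turn, a rotation vector about the tool's x, y, z in rad. In form: [[grip, tx, ty, tz, wx, wy, wz], ...]. A call has 1 to 12 rows; each row shifts and turns the commanded pose from where the row before left it, along the tool's axes as they then stand; what a row does not reach is not made up. A row lasts 1/8 s, in which the tool goes at most 62.5 mm and 10.7 degrees, less where a joint would pass 70% of its speed; a pose out of reach is approached as far as the arm can. A call is refused whole if a number of a shift passes 0.0625 or a number of a turn 0.188, either way. A call with a gripper value outside its range is refused whole. The fingers move at their own pace and stop on an object; "grip_force" is the grip in N (left out, the last holds). Time passes only in rows, so rows that do not move let the fingers close. It gives the time, the measured TCP pose, the force, the opening and the grip force at its end, in the units of the state.
- bot.get_state(): the state, without advancing time (a new reading comes with each control period).
- viewer.snapshot(name): name is "scene" or "top" or "wrist"; returns the picture (384x512x3 uint8, red, green, blue); there is no depth.
- viewer.camera_model(name): a dict with "intrinsics" (3x3 intrinsics, pixels), "rvec" (rotation vector, rad) and "tvec" (3), from world to camera coordinates, as OpenCV has them; the wrist camera has in their place "hand_eye" (4x4, takes a point from camera to tool coordinates, whose origin is the TCP and whose axes are the flange's). Camera axes: x right, y down, z forward; pixel columns grow to the right and rows downward; lengths in m; the calibration is good to about 2 mm. The wrist camera is an equidistant fisheye: a pixel r from the principal point sees the ray r / f radians off the axis. A picture is of the moment at which its call begins: read the wrist's pose just before it. camera_model takes no time and is no camera call.
- bot.sign_off(): hands the job in; it is judged then, once.
The state is a dict: "t": time; "joint_positions": joint angles; "dq": joint speeds; "effort": joint torques, N m; "position": TCP position; "tcp_rot": TCP orientation; "contact_force": force on the tool from outside, world axes, zero at the start; "moment": the same for the moment, N m; "finger_gap": finger opening in m; "grip_force": force on a finger pad.
Only numpy, scipy, OpenCV 4.12 (cv2) and the standard library are available. Lean on these libraries where they do the work, as an engineer would, in place of code of your own. Each camera call takes 0.05 s, during which the arm holds its last target. There are 200 camera calls.

### The job

On the repair bench, take the blue driver from its holder, put its flat tip into the slot in the top of the black knob on the stand, turn the knob with it about a quarter turn counter-clockwise so that the orange keeper tab swings clear of the bore, and stand the driver back in its holder, let go. Then take the steel rod from its rack and thread it from above through the upper and then the lower brass bushing, and finish while still holding it there by its red head: its foot must stick out below the lower bushing, about halfway down to the base plate and not resting on it. Leave the tray, spool, circuit board, tweezers and bottle where they are.

Things in the scene. Friction and masses are not known exactly. Their poses are not given: they have to be found in the camera images.
- stand: Fixed stand. Origin: at table level on the vertical axis of both bushings (the bore); x points from the bore to the column, z up. Black base plate 12 mm thick, x -50 to 120, y +-55 mm. Aluminium column at x = 98 mm, 124 mm high, with two grey arms, 34 mm wide. On their ends two coaxial brass bushings, 34 mm outside, 15 mm bore: lower z 45 to 65, upper z 105 to 125 mm; open air below each.
- upper_mouth (a point): Centre of the upper bushing's top face (125 mm above the table), axes as the stand's.
- lower_mouth (a point): Centre of the lower bushing's top face (65 mm above the table), axes as the stand's.
- knob_recess (a point): Mouth centre of the slot (18 mm long along this point's x, 9 mm wide along y, 18 mm deep; the axes turn with the knob, z up) in the black round knob (36 mm wide, top 150 mm above the table, vertical axis, 50 mm from the bore on the upper arm). Its orange tab, 22 mm wide, top 131.5 mm above the table, reaches 64 mm along this point's -x, over the bore at the start.
- knob (a joint): Angle of the knob, rad: 0 = tab straight over the bore, grows counter-clockwise seen from above, stop at 1.6; starts between 0 and 0.15. The bore is clear from about 0.5 on. Light friction (0.05 N m), stays where it is left. The driver has about 0.3 rad of play in the slot.
- driver: Blue flat-tipped driver, standing upright in its holder. Origin: centre of the tip's end face; z up along the driver. Flat steel blade 14 mm wide (x) and 5 mm thick (y), 45 mm long, the last 4 mm tapered to 10 x 2 mm; above it a blue handle 24 mm square from 45 to 105 mm above the origin, its faces along x and y. 50 to 100 g.
- driver_tip (a point): The driver's tip: the same point and axes as the driver's origin.
- holder: Fixed grey plastic block 64 x 64 mm, 50 mm high, with one round vertical hole 17 mm wide and 48 mm deep in the middle of its top. The driver's handle rests by its underside on the block's top, the tip then 5 mm above the table. Origin: centre of the underside; z up.
- rod: Steel rod 12 mm in diameter, 165 mm long, upright in its rack. Origin: centre of the foot's end face; z up along the rod towards the head. The last 4 mm of the foot taper to 8 mm diameter; the top 30 mm (135 to 165 mm) are a red round head of 20 mm diameter, to hold it by. 100 to 210 g.
- rack: Fixed aluminium block 64 x 64 mm, 50 mm high, with one vertical hole 13.5 mm wide and 40 mm deep in the middle of its top, in which the rod stands (its foot 10 mm above the table). Origin: centre of the underside; z up.
- tray: Clear divided tray 120 x 80 x 25 mm. Origin: centre of the underside. Bystander.
- spool: Blue spool standing on its flange, 60 mm diameter, 38 mm high. Origin: centre of the underside. Bystander.
- board: Blue circuit board 80 x 50 mm, 4 mm thick, parts up to 12 mm high. Origin: centre of the underside. Bystander.
- tweezers: Dark steel tweezers 115 mm long, 4 mm thick, lying flat. Origin: their middle, on the underside. Bystander.
- bottle: Small white bottle with red cap, 36 mm diameter, 75 mm high. Origin: centre of the underside. Bystander.

How it is judged:
By the outcome, as a careful person would: the job done as asked, in the order asked, and still so for the second after the job is handed in, while the arm keeps its last pose, push and grip.
It also fails if it takes over 72 s, if anything falls off the work surface, if the arm or the gripper's body presses on something with over 40 N, if the wrist force passes 120 N, or if a joint passes its speed limit or range.

## Working session

There is one attempt and no reset: what is moved stays moved. The work goes in short steps, Python scripts to look and compute and a tool call to move; the robot and the scene stay as the last step left them, time stands still between calls to the robot, and variables do not carry over. Pictures are saved under pics/ and viewed, at most 10 in all, crops included, and the job is handed in when it is done.

Besides the shell and the picture viewer there is one more tool, called after "Request:" as a command line: name --pt "numbers of a row" for each row, then --argument value for the rest. drive_tool: Moves the arm, as the interface text tells. Its arguments: {"type":"object","properties":{"increments":{"type":"array","items":{"type":"array","items":{"type":"number"}}},"grip_force":{"type":"number"}},"required":["increments"]}

```bash
ls; mkdir -p pics; python3 - <<'E'
from rig import bot, viewer
import cv2,numpy as np
for n in("scene","top","wrist"):
    s=bot.get_state()
    im=viewer.snapshot(n); cv2.imwrite(f"pics/{n}0.png",im[:,:,::-1])
    print(n,viewer.camera_model(n))
print(s)
a=[cv2.imread(f"pics/{n}0.png") for n in("scene","top")]
cv2.imwrite("pics/both.png",np.vstack(a)[:, :])
E
```

```text
pics
scene {'intrinsics': array([[384.95608235,   0.        , 258.66892926],
       [  0.        , 384.95608235, 191.07853689],
       [  0.        ,   0.        ,   1.        ]]), 'rvec': array([ 1.92793569,  1.61002956, -0.63749032]), 'tvec': array([-0.09218173, -0.33000866,  1.46704326])}
top {'intrinsics': array([[483.16816822,   0.        , 254.86874179],
       [  0.        , 483.16816822, 196.5015292 ],
       [  0.        ,   0.        ,   1.        ]]), 'rvec': array([ 2.20690597, -2.0157216 ,  0.20791188]), 'tvec': array([-0.04538035,  0.58081262,  1.36154175])}
wrist {'intrinsics': array([[297.31863964,   0.        , 253.17501104],
       [  0.        , 297.31863964, 195.54414771],
       [  0.        ,   0.        ,   1.        ]]), 'hand_eye': array([[-6.60060434e-04, -9.59450662e-01, -2.81875843e-01,
         7.12636493e-02],
       [ 9.99999768e-01, -5.85246170e-04, -3.49605890e-04,
         4.79825882e-04],
       [ 1.70462845e-04, -2.81876008e-01,  9.59450826e-01,
        -1.42659909e-01],
       [ 0.00000000e+00,  0.00000000e+00,  0.00000000e+00,
         1.00000000e+00]])}
{'t': 0.1, 'joint_positions': array([ 1.13489336e+00,  2.21167800e-01,  1.52750788e+00,  7.70292278e-06,
        1.39471014e+00, -1.26084393e-01]), 'dq': array([-4.69096559e-04, -2.95047815e-04, -3.10611038e-03, -4.23964542e-04,
        2.84514795e-05,  2.76058595e-03]), 'effort': array([-3.63698882e-04, -4.98244643e+01, -3.90543222e+01, -3.78817467e-04,
        5.70588891e-03, -6.06428171e-05]), 'position': array([0.19031002, 0.59473992, 0.23029001]), 'tcp_rot': array([ 1.54291081e-01,  9.88025029e-01, -8.60365507e-04, -2.52273771e-04]), 'contact_force': array([-0.84302315,  0.62755155,  0.16918273]), 'moment': array([ 0.00458294, -0.02351437,  0.04311479]), 'grip_force': 0.0, 'finger_gap': 0.08517257763524716}
```

View pics/top0.png

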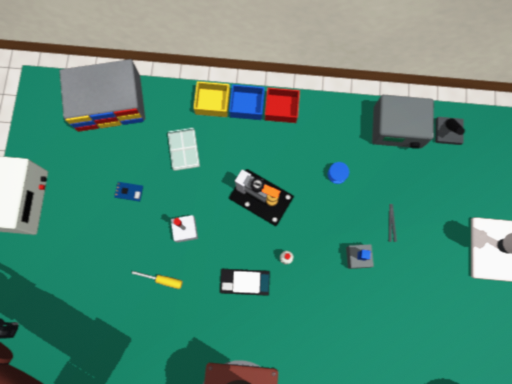

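View pics/scene0.png

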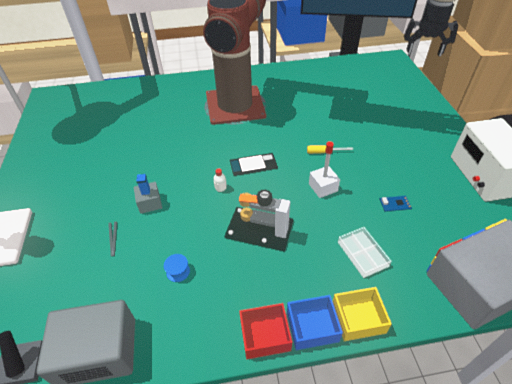

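The top view shows the driver in its holder at about (362,256), the stand at (262,196) with the knob at (257,185), the tab at (270,195), and the rod's rack at (183,228). The scene view shows the driver at (143,185), the knob at (264,197) and the red head at (329,148).

```bash
cat > h.py <<'E'
from rig import bot, viewer
import cv2,numpy as np
from scipy.spatial.transform import Rotation as R
def ray(name,px,s=None):
    m=viewer.camera_model(name);K=m["intrinsics"];u=np.array(px,float)
    d=np.array([(u[0]-K[0,2])/K[0,0],(u[1]-K[1,2])/K[1,1]])
    if name=="wrist":
        th=np.hypot(*d);n=d/max(th,1e-9)
        c=np.array([*(n*np.sin(th)),np.cos(th)]);H=m["hand_eye"];T=R.from_quat(s["tcp_rot"]).as_matrix()
        return T@H[:3,3]+s["position"],T@H[:3,:3]@c
    r=cv2.Rodrigues(m["rvec"])[0];c=np.array([*d,1.]);c/=np.linalg.norm(c)
    return -r.T@m["tvec"],r.T@c
def plane(name,px,z,s=None):
    o,d=ray(name,px,s);return o+d*(z-o[2])/d[2]
def tri(*rays):
    A=sum(np.eye(3)-np.outer(d,d) for o,d in rays);b=sum((np.eye(3)-np.outer(d,d))@o for o,d in rays)
    return np.linalg.solve(A,b)
def blobs(im,lo,hi,roi,amin=6):
    """im BGR; HSV range; roi x0,y0,x1,y1; largest blob: centroid, area, contour"""
    x0,y0,x1,y1=roi;m=cv2.inRange(cv2.cvtColor(im[y0:y1,x0:x1],cv2.COLOR_BGR2HSV),lo,hi)
    cs,_=cv2.findContours(m,cv2.RETR_EXTERNAL,cv2.CHAIN_APPROX_NONE,offset=(x0,y0))
    c=max(cs,key=cv2.contourArea);full=np.zeros(im.shape[:2],np.uint8);cv2.drawContours(full,[c],-1,255,-1)
    M=cv2.moments(full,True);return np.array([M["m10"],M["m01"]])/M["m00"],M["m00"],c[:,0]
def snap(name,tag=None):
    s=bot.get_state();im=viewer.snapshot(name)[:,:,::-1].copy()
    if tag:cv2.imwrite(f"pics/{tag}.png",im)
    return s,im
def totool(s,v): return R.from_quat(s["tcp_rot"]).inv().apply(v)
E
python3 - <<'E'
from h import *
t=cv2.imread("pics/top0.png");s=cv2.imread("pics/scene0.png")
BL=((100,150,60),(130,255,255));RD=((0,150,80),(6,255,255));OR=((8,150,100),(22,255,255))
for n,c,rt,rs in(("driver",BL,(340,235,385,275),(125,165,165,200)),("rodhead",RD,(165,212,200,245),(318,138,340,158)),("tab",OR,(250,180,290,210),(235,190,275,210))):
    a=blobs(t,*c,rt);b=blobs(s,*c,rs)
    print(n,a[:2],b[:2],tri(ray("top",a[0]),ray("scene",b[0])))
p=lambda x,z:plane("top",x,z).round(4)
# base-plate of stand: dark quad ; holder, rack quads
g=cv2.cvtColor(t,cv2.COLOR_BGR2HSV)
m=255-cv2.inRange(g,(60,80,30),(95,255,255))
for n,(x0,y0,x1,y1) in dict(stand=(222,162,300,232),holder=(340,238,380,275),rack=(165,212,202,246)).items():
    cs,_=cv2.findContours(m[y0:y1,x0:x1],cv2.RETR_EXTERNAL,cv2.CHAIN_APPROX_NONE,offset=(x0,y0))
    c=max(cs,key=cv2.contourArea);r=cv2.minAreaRect(c);q=cv2.boxPoints(r)
    print(n,[p(k,.05 if n!="stand" else .012)[:2].tolist() for k in q])
crops=[cv2.resize(x,None,fx=6,fy=6,interpolation=cv2.INTER_CUBIC) for x in(t[162:232,222:300],s[180:250,220:298])]
cv2.imwrite("pics/c1.png",np.hstack(crops)[:,:800*2])
E
python3 -c "
import cv2;i=cv2.imread('pics/c1.png');cv2.imwrite('pics/c1.png',cv2.resize(i,(790,355)))"
```

```text
driver (array([363.65384615, 254.48076923]), 104.0) (array([142.85393258, 183.58426966]), 178.0) [ 0.439427   -0.31376197  0.08021415]
rodhead (array([177.075, 221.475]), 40.0) (array([329.11290323, 147.12903226]), 62.0) [0.47459055 0.20868698 0.15948087]
tab (array([271.        , 194.25098039]), 255.0) (array([247.64925373, 198.10447761]), 134.0) [ 0.58107078 -0.03684028  0.11859475]
stand [[0.5871, 0.0989], [0.683, 0.0556], [0.6041, -0.1055], [0.5104, -0.0607]]
holder [[0.4656, -0.2716], [0.4721, -0.3439], [0.4089, -0.3466], [0.4024, -0.2749]]
rack [[0.4983, 0.2506], [0.515, 0.1808], [0.4451, 0.1626], [0.4286, 0.2317]]
```

View pics/c1.png

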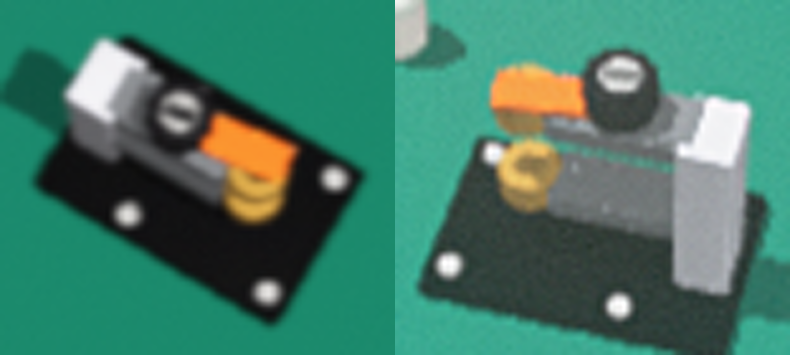

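The crop shows the knob's light top with its dark slot at top px ≈(258,184) and scene px ≈(264,195). The tab lies over the bore, towards −y. The bore is at about (0.580,−0.038) and the knob at (0.601,0.007), with stand x at about 64°. I'll go above the knob and look with the wrist camera.

Request:
drive_tool --pt "1 0 0 -0.02 0 0 -0.155" --pt "1 0 0 -0.02 0 0 -0.155" --pt "1 -0.033 -0.05 0 0 0 0" --pt "1 -0.033 -0.05 0 0 0 0" --pt "1 -0.033 -0.05 0 0 0 0" --pt "1 -0.033 -0.05 0 0 0 0" --pt "1 -0.033 -0.05 0 0 0 0" --pt "1 -0.033 -0.05 0 0 0 0" --pt "1 -0.033 -0.05 0 0 0 0" --pt "1 -0.033 -0.05 0 0 0 0" --pt "1 -0.033 -0.05 0 0 0 0" --pt "1 -0.033 -0.05 0 0 0 0"

```text
t: 1.65
position: [0.5213, 0.0935, 0.2712]
tcp_rot: [-0.0, 1.0, 0.0, 0.0]
contact_force: [0.9, 0.2, 0.5]
finger_gap: 0.0851
grip_force: 0.0
```

Request:
drive_tool --pt "1 -0.033 -0.05 0 0 0 0" --pt "1 -0.033 -0.045 0 0 0 0" --pt "1 0 0 0 0 0 0" --pt "1 0 0 0 0 0 0"

```text
t: 2.15
position: [0.5862, 0.0006, 0.2707]
tcp_rot: [0.0, 1.0, 0.0, -0.001]
contact_force: [-0.7, 0.1, -0.1]
finger_gap: 0.0851
grip_force: 0.0
```

```bash
python3 - <<'E'
from h import *
s,im=snap("wrist","w1");print(s["t"],s["position"],R.from_quat(s["tcp_rot"]).as_matrix().round(3).tolist(),s["joint_positions"].round(2))
E
```

```text
2.15 [5.86151974e-01 5.71324899e-04 2.70668544e-01] [[-1.0, 0.0, -0.001], [0.0, 1.0, 0.001], [0.001, 0.001, -1.0]] [-0.13  0.11  1.58  0.    1.46 -1.7 ]
```

View pics/w1.png

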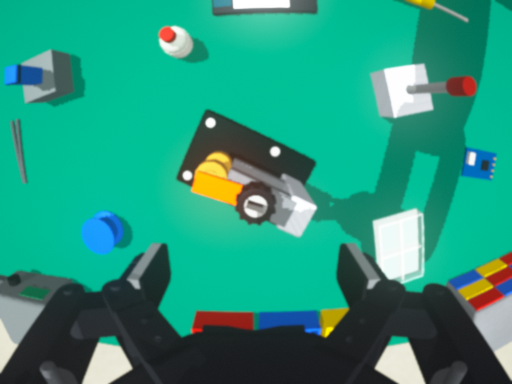

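The wrist view shows the knob's light disc at (257,205) with the slot nearly horizontal, and the tab at (215,187). The driver is at (23,75) on the left and the rod head at (462,87). I'll measure the knob, slot and tab here.

```bash
python3 - <<'E'
from h import *
s,im=bot.get_state(),cv2.imread("pics/w1.png")
hsv=cv2.cvtColor(im,cv2.COLOR_BGR2HSV)
# disc
c,a,cn=blobs(im,(0,0,120),(180,60,255),(240,188,275,222));
h=cv2.convexHull(cn);(e,ax,an)=cv2.fitEllipse(h)
print("disc",c,a,e,ax); K=plane("wrist",e,.15,s);print("knob",K)
x0,y0=240,188;roi=hsv[y0:222,x0:275]
mask=np.zeros(im.shape[:2],np.uint8);cv2.ellipse(mask,(tuple(e),(ax[0]*.8,ax[1]*.8),an),255,-1)
dk=((hsv[:,:,2]<95)&(mask>0)).astype(np.uint8)
P=np.argwhere(dk)[:,::-1].astype(float);W=np.array([plane("wrist",p,.15,s)[:2] for p in P])
d=np.linalg.svd(W-W.mean(0))
print("slot",len(P),P.mean(0),W.mean(0),"dir deg",np.degrees(np.arctan2(d[2][0,1],d[2][0,0])),d[1],np.ptp((W-W.mean(0))@d[2].T,axis=0))
c,a,cn=blobs(im,(8,150,100),(22,255,255),(180,160,250,215))
W=np.array([plane("wrist",p,.1315,s)[:2] for p in cn]);r=cv2.minAreaRect((W*1000).astype(np.float32));print("tab",plane("wrist",c,.1315,s),r)
print("ang knob->tab",np.degrees(np.arctan2(*(plane("wrist",c,.1315,s)-K)[1::-1])))
# brass bore 
c,a,cn=blobs(im,(18,100,80),(32,255,255),(185,145,245,175));print("brass",c,a)
for n,px in(("screw",(210.5,122.5)),("screw",(275,151.5)),("screw",(187,175))):
    c,a,_=blobs(im,(0,0,180),(180,60,255),(int(px[0])-8,int(px[1])-8,int(px[0])+8,int(px[1])+8));print(n,c,a,plane("wrist",c,.013,s)[:2])
# driver top face/rod head in wrist + top/scene
b=blobs(im,(100,150,60),(130,255,255),(0,55,48,95));print("drv",b[:2],plane("wrist",b[0],.085,s))
r=blobs(im,(0,150,80),(8,255,255),(440,65,485,105));print("rod",r[:2],plane("wrist",r[0],.16,s))
z=im[188:222,240:275];cv2.imwrite("pics/knobcrop.png",cv2.resize(z,None,fx=12,fy=12,interpolation=cv2.INTER_NEAREST))
E
```

```text
disc [254.85077951 205.8285078 ] 449.0 (254.85470581054688, 205.78761291503906) (22.900333404541016, 24.3996639251709)
knob [0.60217921 0.0030165  0.15      ]
slot 14 [254.71428571 203.57142857] [0.6000061  0.00288612] dir deg 73.16665491846743 [0.01366304 0.00108231] [0.01155875 0.00093548]
tab [ 0.58316535 -0.03527747  0.1315    ] ((580.0415649414062, -32.30695343017578), (50.73044204711914, 42.23325729370117), 70.81493377685547)
ang knob->tab -116.40548780516608
brass [214.2179878  164.16615854] 656.0
screw [210.         122.38157895] 76.0 [ 0.52984547 -0.05652133]
screw [274.83333333 151.09722222] 72.0 [0.56945245 0.03090938]
screw [186.97058824 175.05882353] 68.0 [ 0.60239432 -0.0912575 ]
drv (array([22.58615137, 74.94847021]), 621.0) [ 0.44086475 -0.31112202  0.085     ]
rod (array([461.65707965,  85.92035398]), 452.0) [0.47508353 0.20991497 0.16      ]
```

View pics/knobcrop.png

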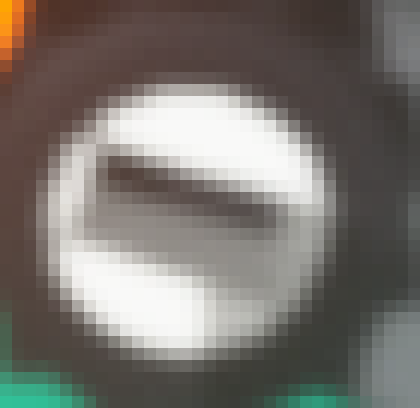

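The slot's grey opening is centred at px (255.5,205.8), so the knob is at (0.602,0.003). Slot direction is about 72° and the stand about 65.5°, so the knob angle is about 0.11, within the stated 0 to 0.15. Next I go above the driver.

Request:
drive_tool --pt "1 0.02 -0.0445 0.005 0 0 0" --pt "1 0.02 -0.0445 0.005 0 0 0" --pt "1 0.02 -0.0445 0.005 0 0 0" --pt "1 0.02 -0.0445 0.005 0 0 0" --pt "1 0.02 -0.0445 0.005 0 0 0" --pt "1 0.02 -0.0445 0.005 0 0 0" --pt "1 0.025 -0.0445 0.005 0 0 0" --pt "1 0 0 0 0 0 0" --pt "1 0 0 0 0 0 0"

```text
t: 3.32
position: [0.4421, -0.3099, 0.2366]
tcp_rot: [-0.001, 1.0, 0.0, 0.0]
contact_force: [0.2, -0.1, 0.8]
finger_gap: 0.0856
grip_force: 0.0
```

```bash
python3 - <<'E'
from h import *
s,im=snap("wrist","w2");print(s["t"],s["position"],s["joint_positions"].round(2))
cv2.imwrite("pics/w2c.png",cv2.resize(im[110:310,150:360],None,fx=3,fy=3-0.05,interpolation=cv2.INTER_CUBIC))
E
```

```text
3.325 [ 0.44213122 -0.30990275  0.23658205] [-0.76  0.01  1.74  0.    1.39 -2.33]
```

View pics/w2c.png

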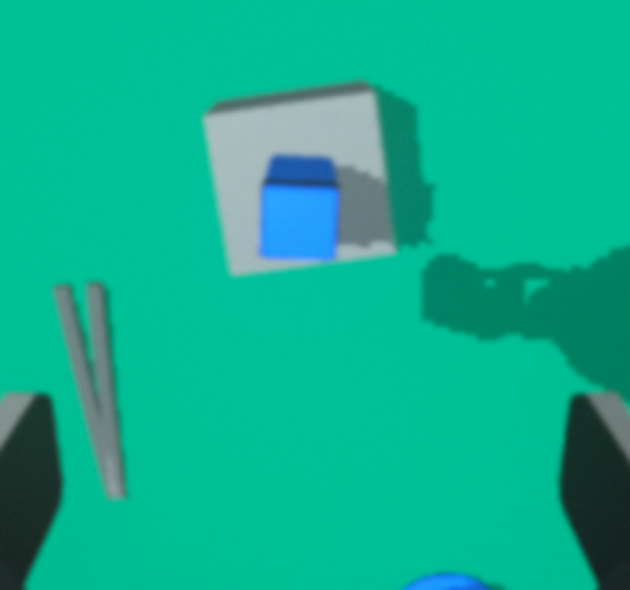

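The crop shows the holder's top and the driver's light-blue top face, centred near crop (299,220), almost image-aligned. I'll measure its centre at z=0.110 and its yaw.

```bash
python3 - <<'E'
from h import *
s,im=bot.get_state(),cv2.imread("pics/w2.png")
def q(lo,hi,z,roi):
    c,a,cn=blobs(im,lo,hi,roi);W=np.array([plane("wrist",p,z,s)[:2] for p in cn])*1000
    print(c,a,cv2.minAreaRect(W.astype(np.float32)),plane("wrist",c,z,s))
q((100,100,200),(125,255,255),.11,(225,150,275,205))
q((0,0,100),(180,45,255),.05,(210,130,290,210))
E
```

```text
[248.90866873 185.31114551] 646.0 ((440.7657775878906, -313.3937072753906), (24.253829956054688, 24.22165870666504), 89.1846923828125) [ 0.44049543 -0.31343022  0.11      ]
[245.60138539 161.51763224] 1588.0 ((439.53692626953125, -313.1795654296875), (63.3173828125, 61.57057571411133), 8.386414527893066) [ 0.42835405 -0.31794782  0.05      ]
```

Request:
drive_tool --pt "1 0.0017 -0.0035 0 0 0 0" --pt "1 0 0 0 0 0 0.176" --pt "1 0 0 0 0 0 0.176" --pt "1 0 0 0 0 0 0.176" --pt "1 0 0 0 0 0 0.176" --pt "1 0 0 0 0 0 0.176" --pt "1 0 0 0 0 0 0.176" --pt "1 0 0 0 0 0 0.176" --pt "1 0 0 0 0 0 0.176" --pt "1 0 0 0 0 0 0.176" --pt "1 0 0 0 0 0 0" --pt "1 0 0 0 0 0 0"

```text
t: 4.88
position: [0.4403, -0.3143, 0.2364]
tcp_rot: [0.71, 0.704, -0.0, 0.0]
contact_force: [0.5, 0.4, -1.0]
finger_gap: 0.0856
grip_force: 0.0
```

```bash
python3 - <<'E'
from h import *
s,im=snap("wrist","w3");print(s["t"],s["position"],s["joint_positions"].round(2),R.from_quat(s["tcp_rot"]).as_matrix().round(3).tolist())
c,a,cn=blobs(im,(100,100,200),(125,255,255),(180,130,330,280));W=np.array([plane("wrist",p,.11,s)[:2] for p in cn])*1000
print(c,a,cv2.minAreaRect(W.astype(np.float32)),plane("wrist",c,.11,s))
E
```

```text
4.875 [ 0.44031461 -0.3143125   0.23640921] [-0.77  0.02  1.74 -0.    1.39 -0.76] [[0.009, 1.0, 0.0], [1.0, -0.009, -0.0], [-0.0, 0.0, -1.0]]
[252.91912908 186.99222395] 643.0 ((440.5675354003906, -313.22137451171875), (23.251798629760742, 24.462223052978516), 89.45963287353516) [ 0.4405529  -0.31309284  0.11      ]
```

Request:
drive_tool --pt "1 0.001 0 0.055 0 0 0" --pt "1 0 0 0.055 0 0 0" --pt "1 0 0 0.04 0 0 0" --pt "1 0 0 0.0165 0 0 0" --pt "1 0 0 0 0 0 0" --pt "0 0 0 0 0 0 0" --pt "0 0 0 0 0 0 0" --pt "0 0 0 0 0 0 0" --pt "0 0 0 0 0 0 0" --pt "0 0 0 0 0 0 0" --pt "0 0 0 0 0 0 0" --grip_force 50

```text
t: 6.3
position: [0.4406, -0.3142, 0.0708]
tcp_rot: [0.712, 0.703, 0.0, 0.001]
contact_force: [-1.2, 1.0, 6.6]
finger_gap: 0.0234
grip_force: 49.3
```

Request:
drive_tool --pt "0 0 0 -0.02 0 0 0" --pt "0 0 0 -0.05 0 0 0" --pt "0 0 0 -0.06 0 0 0" --pt "0 0 0 -0.06 0 0 0" --pt "0 0 0 0 0 0 0" --pt "0 0 0 0 0 0 0"

```text
t: 7.05
position: [0.4397, -0.3134, 0.2592]
tcp_rot: [0.712, 0.703, -0.0, -0.0]
contact_force: [-0.2, -0.1, -0.8]
finger_gap: 0.0238
grip_force: 51.2
```

```bash
python3 - <<'E'
from h import *
s,im=snap("wrist","w4");print(s["t"],s["position"],s["contact_force"],s["finger_gap"])
cv2.imwrite("pics/w4c.png",cv2.resize(im[130:380,150:360],None,fx=2.4,fy=2.4,interpolation=cv2.INTER_CUBIC))
E
```

```text
7.05 [ 0.43974905 -0.31343136  0.25917812] [-0.16098859 -0.05460795 -0.78446332] 0.02378150624879473
```

View pics/w4c.png

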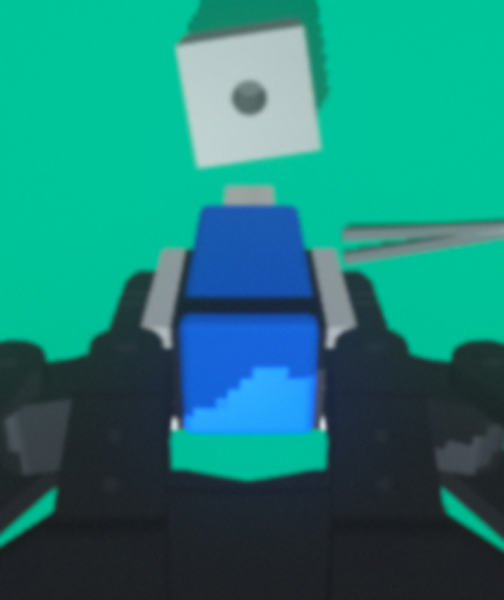

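The crop shows the blade edge-on below the handle at crop (250,195), about 21 px wide. At that depth this is about 14 mm, so the driver's x axis lies along the tool's y. Moving over the knob and turning tool y to −108°.

Request:
drive_tool --pt "0 0.0455 0.0226 0 0 0 0" --pt "0 0.0455 0.0226 0 0 0 0" --pt "0 0.0455 0.0226 0 0 0 0" --pt "0 0.0455 0.0226 0 0 0 0" --pt "0 0.0455 0.0226 0 0 0 0" --pt "0 0.0455 0.0226 0 0 0 0" --pt "0 0.0455 0.0226 0 0 0 0"

```text
t: 7.98
position: [0.6017, 0.0044, 0.2569]
tcp_rot: [0.712, 0.703, -0.001, -0.002]
contact_force: [0.6, -1.3, -0.5]
finger_gap: 0.0234
grip_force: 51.3
```

Request:
drive_tool --pt "0 0 0 0 0 0 0.17" --pt "0 0 0 0 0 0 0.17" --pt "0 0 0 0 0 0 0.17" --pt "0 0 0 0 0 0 0.17" --pt "0 0 0 0 0 0 0.17" --pt "0 0 0 0 0 0 0.17" --pt "0 0 0 0 0 0 0.17" --pt "0 0 0 0 0 0 0.17" --pt "0 0 0 0 0 0 0.17" --pt "0 0 0 0 0 0 0.17" --pt "0 0 0 0 0 0 0.17" --pt "0 0 0 0 0 0 0"

```text
t: 9.48
position: [0.6012, 0.0028, 0.2572]
tcp_rot: [0.988, -0.155, -0.002, 0.0]
contact_force: [-0.1, 0.0, -1.0]
finger_gap: 0.0232
grip_force: 51.2
```

```bash
python3 - <<'E'
from h import *
s,im=snap("wrist","w5");print(s["t"],s["position"],s["joint_positions"].round(2),R.from_quat(s["tcp_rot"]).as_matrix().round(3).tolist())
# expected tip pixel from tool frame
m=viewer.camera_model("wrist");H=np.linalg.inv(m["hand_eye"]);K=m["intrinsics"]
def proj(p):
    c=H[:3,:3]@p+H[:3,3];th=np.arctan2(np.hypot(c[0],c[1]),c[2]);n=c[:2]/np.hypot(*c[:2]);return K[:2,2]+K[0,0]*th*n
for z in(.066,.02): print("tip expected",proj(np.array([0,0,z])),proj(np.array([.0025,0,z])))
i=snap("top","t5")[1]
a=cv2.resize(im[140:320,180:330],None,fx=3.3,fy=3.3,interpolation=cv2.INTER_CUBIC)
cv2.imwrite("pics/w5c.png",a)
E
```

```text
9.475 [0.60124235 0.00283201 0.25717577] [-0.13  0.15  1.56  0.    1.44  1.76] [[0.952, -0.306, -0.004], [-0.306, -0.952, 0.001], [-0.004, 0.001, -1.0]]
tip expected [253.83782195 209.46431206] [253.83791589 206.27177063]
tip expected [254.0123263  234.63687647] [254.01382198 230.7986233 ]
```

View pics/w5c.png

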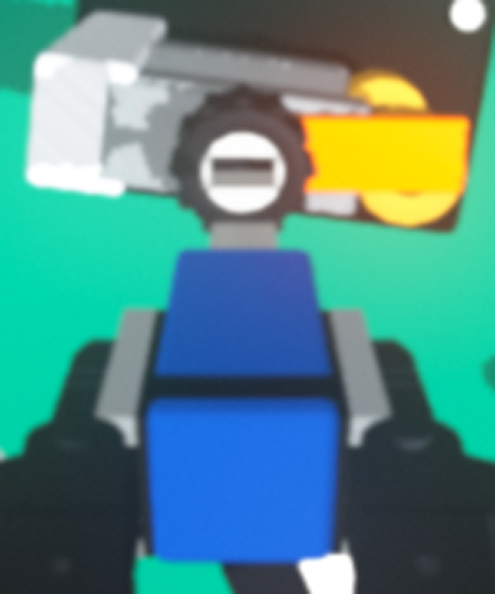

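The crop shows the slot parallel to the blade: the disc at crop (243,172) and the blade end at (243,224). I'll measure both precisely.

```bash
python3 - <<'E'
from h import *
s,im=bot.get_state(),cv2.imread("pics/w5.png")
c,a,cn=blobs(im,(0,0,150),(180,70,255),(236,176,272,206));e,ax,an=cv2.fitEllipse(cv2.convexHull(cn))
k=plane("wrist",e,.15,s);print("disc",c,e,ax,k,"tool delta",totool(s,k-s["position"]))
g=cv2.cvtColor(im,cv2.COLOR_BGR2GRAY)
print("rows",list(zip(range(184,218),g[184:218,250:257].mean(1).astype(int))))
print("cols slot",list(zip(range(238,272),g[193:197,238:272].mean(0).astype(int))))
print("cols blade",list(zip(range(238,272),g[209:213,238:272].mean(0).astype(int))))
# tip front edge -> tool x at depth .066
o,d=ray("wrist",(253.6,207.5),s);p=o+d*((s["position"][2]-.066-o[2])/d[2]);print(totool(s,p-s["position"]))
W=np.array([plane("wrist",p,.1315,s)[:2] for p in blobs(im,(12,190,190),(26,255,255),(273,172,325,200))[2]])*1000
print(cv2.minAreaRect(W.astype(np.float32)))
E
```

```text
disc [253.23791103 191.80851064] (253.2207794189453, 191.80567932128906) (24.842208862304688, 25.980459213256836) [0.60319071 0.00271134 0.15      ] tool delta [ 0.0017935  -0.00044362  0.10806907]
rows [(184, np.int64(254)), (185, np.int64(253)), (186, np.int64(250)), (187, np.int64(212)), (188, np.int64(127)), (189, np.int64(88)), (190, np.int64(89)), (191, np.int64(114)), (192, np.int64(146)), (193, np.int64(160)), (194, np.int64(163)), (195, np.int64(170)), (196, np.int64(206)), (197, np.int64(244)), (198, np.int64(252)), (199, np.int64(253)), (200, np.int64(254)), (201, np.int64(253)), (202, np.int64(250)), (203, np.int64(230)), (204, np.int64(156)), (205, np.int64(101)), (206, np.int64(99)), (207, np.int64(124)), (208, np.int64(149)), (209, np.int64(159)), (210, np.int64(160)), (211, np.int64(160)), (212, np.int64(160)), (213, np.int64(158)), (214, np.int64(150)), (215, np.int64(129)), (216, np.int64(105)), (217, np.int64(94))]
cols slot [(238, np.int64(86)), (239, np.int64(94)), (240, np.int64(127)), (241, np.int64(186)), (242, np.int64(221)), (243, np.int64(221)), (244, np.in
[... 800 characters left out ...]
t64(162)), (247, np.int64(163)), (248, np.int64(163)), (249, np.int64(162)), (250, np.int64(162)), (251, np.int64(161)), (252, np.int64(160)), (253, np.int64(159)), (254, np.int64(159)), (255, np.int64(159)), (256, np.int64(159)), (257, np.int64(159)), (258, np.int64(161)), (259, np.int64(161)), (260, np.int64(162)), (261, np.int64(162)), (262, np.int64(161)), (263, np.int64(156)), (264, np.int64(151)), (265, np.int64(153)), (266, np.int64(160)), (267, np.int64(164)), (268, np.int64(165)), (269, np.int64(164)), (270, np.int64(165)), (271, np.int64(165))]
[ 0.00154211 -0.00017613  0.0659959 ]
((590.9279174804688, -36.89354705810547), (46.17273712158203, 23.510005950927734), 72.20365142822266)
```

Request:
drive_tool --pt "0 0.0013 -0.0004 0.02 0 0 0" --pt "0 0 0 0.018 0 0 0" --pt "0 0 0 0.003 0 0 0" --pt "0 0 0 0.003 0 0 0" --pt "0 0 0 0.003 0 0 0" --pt "0 0 0 0 0 0 0"

```text
t: 10.32
position: [0.6039, 0.0027, 0.2131]
tcp_rot: [0.988, -0.155, 0.0, -0.0]
contact_force: [-0.1, -0.5, 0.4]
finger_gap: 0.0233
grip_force: 51.2
```

Request:
drive_tool --pt "0 0 0 0.003 0 0 0" --pt "0 0 0 0.003 0 0 0" --pt "0 0 0 0.003 0 0 0" --pt "0 0 0 0 0 0 0"

```text
t: 10.82
position: [0.6035, 0.0027, 0.2033]
tcp_rot: [0.988, -0.155, -0.0, 0.0]
contact_force: [0.6, 0.5, -1.1]
finger_gap: 0.0234
grip_force: 51.3
```

```bash
python3 - <<'E'
from h import *
for _ in range(3):
    s,im=snap("wrist","w6");print(s["t"],s["position"],s["contact_force"])
E
```

```text
10.825 [0.60352727 0.00268823 0.20330765] [ 0.56355113  0.45090638 -1.06203315]
10.875 [0.60366775 0.00268623 0.2035848 ] [-0.09678435  0.17306171 -0.19423239]
10.925 [0.60376601 0.00267402 0.20377225] [ 0.89472496  0.54741276 -0.15947247]
```

Request:
drive_tool --pt "0 0 0 0 0 0 -0.165" --pt "0 0 0 0 0 0 -0.165" --pt "0 0 0 0 0 0 -0.165" --pt "0 0 0 0 0 0 -0.165" --pt "0 0 0 0 0 0 -0.165" --pt "0 0 0 0 0 0 -0.165" --pt "0 0 0 0 0 0 -0.165" --pt "0 0 0 0 0 0 -0.165" --pt "0 0 0 0 0 0 -0.165" --pt "0 0 0 0 0 0 0"

```text
t: 12.22
position: [0.6026, 0.0024, 0.2035]
tcp_rot: [0.833, 0.553, -0.001, -0.001]
contact_force: [-6.2, -1.6, 0.7]
finger_gap: 0.0232
grip_force: 51.5
```

```bash
python3 - <<'E'
from h import *
s,im=snap("top","t6");s=bot.get_state();print(s["t"],s["position"],s["contact_force"],s["moment"],s["tcp_rot"])
s,w=snap("wrist","w7")
hsv=cv2.cvtColor(w,cv2.COLOR_BGR2HSV);m=cv2.inRange(hsv,(10,180,150),(26,255,255))
cs,_=cv2.findContours(m,cv2.RETR_EXTERNAL,cv2.CHAIN_APPROX_NONE)
for c in cs:
    if cv2.contourArea(c)>100:
        W=np.array([plane("wrist",p,.1315,s)[:2] for p in c[:,0]])*1000;print(cv2.contourArea(c),cv2.minAreaRect(W.astype(np.float32)))
E
```

```text
12.275 [0.60261306 0.00237687 0.20352465] [-5.18458654 -2.1256706   1.34782313] [-0.33740464  1.20296364 -0.05789087] [ 8.33927168e-01  5.51872595e-01 -1.34439392e-03 -5.56882017e-04]
1323.5 ((631.2154541015625, -24.86117935180664), (23.756132125854492, 46.50931930541992), 45.32980728149414)
122.5 ((436.8524169921875, 178.3473358154297), (10.329915046691895, 49.36269760131836), 0.2269657403230667)
324.0 ((798.533203125, 103.36434173583984), (11.587084770202637, 66.57241821289062), 80.8985366821289)
```

Request:
drive_tool --pt "0 0 0 0 0 0 -0.13" --pt "0 0 0 0 0 0 -0.13" --pt "0 0 0 0 0 0 0" --pt "0 0 0 0 0 0 0"

```text
t: 12.82
position: [0.6027, 0.0023, 0.2035]
tcp_rot: [0.756, 0.655, -0.001, -0.001]
contact_force: [-4.9, -2.2, 1.5]
finger_gap: 0.0232
grip_force: 51.5
```

```bash
cat > tab.py <<'E'
from h import *
s,w=snap("wrist","wt")
print(s["t"],s["position"],s["contact_force"],2*np.degrees(np.arctan2(*s["tcp_rot"][1::-1]))-90)
m=cv2.inRange(cv2.cvtColor(w,cv2.COLOR_BGR2HSV),(10,180,150),(26,255,255))
cs,_=cv2.findContours(m,cv2.RETR_EXTERNAL,cv2.CHAIN_APPROX_NONE)
for c in cs:
    if cv2.contourArea(c)>400:
        W=np.array([plane("wrist",p,.1315,s)[:2] for p in c[:,0]])*1000;print(cv2.contourArea(c),cv2.minAreaRect(W.astype(np.float32)))
E
python3 tab.py
```

```text
12.825 [0.60267574 0.00229967 0.20351698] [-4.9169004  -2.18206408  1.54669607] -8.146710733553732
1296.5 ((637.0505981445312, -17.01238441467285), (23.45386505126953, 46.52942657470703), 59.123565673828125)
1063.0 ((827.60888671875, 138.38352966308594), (55.06768035888672, 30.49196434020996), 89.73338317871094)
1174.5 ((795.25439453125, 130.21807861328125), (53.13490295410156, 71.68954467773438), 89.85624694824219)
```

Request:
drive_tool --pt "0 0 0 0 0 0 0.13" --pt "0 0 0 0 0 0 0.13" --pt "0 0 0 0 0 0 0" --pt "0 0 0 -0.005 0 0 0" --pt "0 0 0 -0.01 0 0 0" --pt "0 0 0 -0.03 0 0 0" --pt "0 0 0 -0.015 0 0 0" --pt "0 0 0 0 0 0 0"

```text
t: 13.88
position: [0.6049, 0.0027, 0.266]
tcp_rot: [0.833, 0.553, 0.002, 0.001]
contact_force: [0.4, -0.2, -1.0]
finger_gap: 0.0234
grip_force: 51.3
```

```bash
python3 tab.py; python3 - <<'E'
import cv2
w=cv2.imread("pics/wt.png")
cv2.imwrite("pics/w8c.png",cv2.resize(w[130:330,150:360],None,fx=2.8,fy=2.8,interpolation=cv2.INTER_CUBIC))
E
```

```text
13.875 [0.6048802  0.00267148 0.26600214] [ 0.44185155 -0.24463167 -0.98223666] -22.78577605104789
916.0 ((636.9883422851562, -17.180877685546875), (23.463661193847656, 46.143795013427734), 59.19511795043945)
```

View pics/w8c.png

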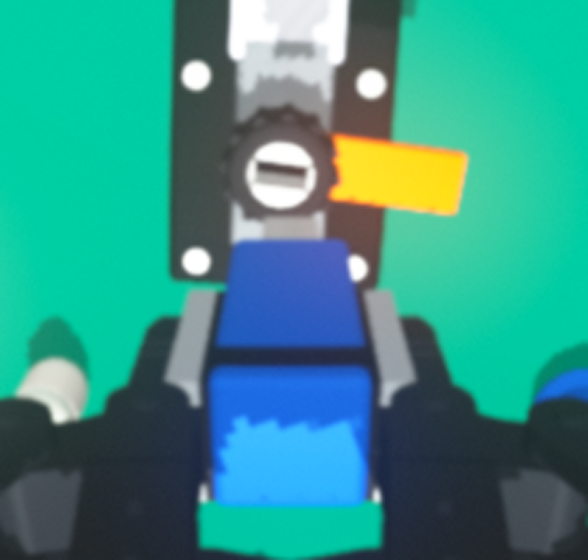

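The crop shows the knob turned, with the tab pointing right at crop (400,178) and clear of the bore. The driver sits straight in the grip. Now back to the holder.

Request:
drive_tool --pt "0 0 0 0 0 0 -0.129" --pt "0 0 0 0 0 0 -0.129" --pt "0 0 0 0 0 0 -0.129" --pt "0 -0.0455 -0.023 0 0 0 0" --pt "0 -0.0455 -0.023 0 0 0 0" --pt "0 -0.0455 -0.023 0 0 0 0" --pt "0 -0.0455 -0.023 0 0 0 0" --pt "0 -0.0455 -0.023 0 0 0 0" --pt "0 -0.0455 -0.023 0 0 0 0" --pt "0 -0.0455 -0.023 0 0 0 0" --pt "0 0 0 0.03 0 0 0" --pt "0 0 0 0.03 0 0 0"

```text
t: 15.42
position: [0.4383, -0.3145, 0.2019]
tcp_rot: [0.712, 0.703, 0.0, -0.001]
contact_force: [-1.0, -0.3, -1.1]
finger_gap: 0.0234
grip_force: 51.3
```

Request:
drive_tool --pt "0 0 0 0 0 0 0" --pt "0 0 0 0 0 0 0"

```text
t: 15.68
position: [0.4395, -0.314, 0.2043]
tcp_rot: [0.711, 0.703, 0.0, 0.0]
contact_force: [0.1, 0.4, -0.0]
finger_gap: 0.0236
grip_force: 51.3
```

```bash
python3 - <<'E'
from h import *
s,im=snap("wrist","w9");print(s["t"],s["position"],R.from_quat(s["tcp_rot"]).as_matrix().round(3).tolist())
hsv=cv2.cvtColor(im,cv2.COLOR_BGR2HSV)
# hole: dark spot inside light holder top
c,a,cn=blobs(im,(0,0,100),(180,60,255),(200,100,310,205));h=cv2.convexHull(cn)
mk=np.zeros(im.shape[:2],np.uint8);cv2.fillPoly(mk,[h],255);mk=cv2.erode(mk,np.ones((7,7)))
W=np.array([plane("wrist",p,.05,s)[:2] for p in h[:,0]])*1000;print("holder",cv2.minAreaRect(W.astype(np.float32)))
d=((hsv[:,:,2]<130)&(mk>0)).astype(np.uint8);n,l,st,ct=cv2.connectedComponentsWithStats(d)
for i in range(1,n):
    if st[i,4]>30:
        q=np.array([plane("wrist",p,.05,s)[:2] for p in np.argwhere(l==i)[:,::-1]])*1000
        print(st[i],ct[i],q.mean(0),np.ptp(q,axis=0))
g=cv2.cvtColor(im,cv2.COLOR_BGR2GRAY);print(list(zip(range(200,216),g[200:216,249:258].mean(1).astype(int))))
E
```

```text
15.675 [ 0.43945594 -0.3140148   0.20426415] [[0.011, 1.0, 0.0], [1.0, -0.011, -0.0], [-0.0, 0.0, -1.0]]
holder ((440.24945068359375, -310.7535705566406), (63.182579040527344, 66.09526062011719), 8.306119918823242)
[247 176  15  12 155] [253.98709677 181.4       ] [ 440.74545997 -314.20723699] [14.43071172 11.73157796]
[(200, np.int64(202)), (201, np.int64(203)), (202, np.int64(202)), (203, np.int64(202)), (204, np.int64(203)), (205, np.int64(202)), (206, np.int64(197)), (207, np.int64(184)), (208, np.int64(169)), (209, np.int64(162)), (210, np.int64(161)), (211, np.int64(161)), (212, np.int64(160)), (213, np.int64(159)), (214, np.int64(150)), (215, np.int64(126))]
```

Request:
drive_tool --pt "0 0 0.001 0.04 0 0 0" --pt "0 0 0 0.03 0 0 0" --pt "0 0 0 0.01 0 0 0" --pt "0 0 0 0.005 0 0 0" --pt "0 0 0 0.005 0 0 0" --pt "0 0 0 0.005 0 0 0" --pt "0 0 0 0 0 0 0"

```text
t: 16.6
position: [0.4402, -0.314, 0.1088]
tcp_rot: [0.711, 0.703, 0.0, -0.0]
contact_force: [0.6, 0.1, -0.4]
finger_gap: 0.0236
grip_force: 51.3
```

Tip is at about 0.043, inside the hole without contact. I'll continue down.

Request:
drive_tool --pt "0 0 0 0.008 0 0 0" --pt "0 0 0 0.008 0 0 0" --pt "0 0 0 0.008 0 0 0" --pt "0 0 0 0.008 0 0 0" --pt "0 0 0 0.003 0 0 0" --pt "0 0 0 0.0015 0 0 0" --pt "0 0 0 0 0 0 0"

```text
t: 17.48
position: [0.4403, -0.3141, 0.0724]
tcp_rot: [0.711, 0.703, -0.0, 0.0]
contact_force: [0.5, -0.7, -0.1]
finger_gap: 0.0229
grip_force: 51.4
```

Request:
drive_tool --pt "0 0 0 0.0015 0 0 0" --pt "0 0 0 0 0 0 0" --pt "1 0 0 0 0 0 0" --pt "1 0 0 0 0 0 0" --pt "1 0 0 0 0 0 0" --pt "1 0 0 0 0 0 0" --pt "1 0 0 0 0 0 0" --pt "1 0 0 -0.02 0 0 0" --pt "1 0 0 -0.05 0 0 0" --pt "1 0 0 -0.06 0 0 0" --pt "1 0 0 -0.06 0 0 0" --pt "1 0 0 0 0 0 0"

```text
t: 18.98
position: [0.4427, -0.3163, 0.2677]
tcp_rot: [0.711, 0.703, 0.0, 0.006]
contact_force: [0.2, 0.3, -0.1]
finger_gap: 0.0858
grip_force: 0.0
```

```bash
python3 - <<'E'
from h import *
s,im=snap("wrist","w10");print(s["t"],s["position"],s["finger_gap"])
c,a,cn=blobs(im,(100,100,200),(125,255,255),(180,130,330,280));W=np.array([plane("wrist",p,.11,s)[:2] for p in cn])*1000
print(c,a,cv2.minAreaRect(W.astype(np.float32)))
E
```

```text
18.975 [ 0.44268521 -0.31630591  0.26767226] 0.08582516971410807
[249.39332096 176.0148423 ] 539.0 ((440.71441650390625, -312.8818359375), (23.402402877807617, 23.995351791381836), 89.19849395751953)
```

Request:
drive_tool --pt "1 0.0526 0.0026 0 0 0 0" --pt "1 0.0526 0.0026 0 0 0 0" --pt "1 0.0526 0.0026 0 0 0 0" --pt "1 0.0526 0.0026 0 0 0 0" --pt "1 0.0526 0.0026 0 0 0 0" --pt "1 0.0526 0.0026 0 0 0 0" --pt "1 0.0526 0.0026 0 0 0 0" --pt "1 0.0526 0.0026 0 0 0 0" --pt "1 0.0526 0.0026 0 0 0 0" --pt "1 0.0526 0.0026 0 0 0 0" --pt "1 0 0 0 0 0 0" --pt "1 0 0 0 0 0 0"

```text
t: 20.52
position: [0.4711, 0.2114, 0.2589]
tcp_rot: [0.711, 0.704, -0.002, -0.001]
contact_force: [-1.3, -0.6, 0.5]
finger_gap: 0.0854
grip_force: 0.0
```

```bash
python3 - <<'E'
from h import *
s,im=snap("wrist","w11");print(s["t"],s["position"],s["joint_positions"].round(2),R.from_quat(s["tcp_rot"]).as_matrix().round(3).tolist())
hsv=cv2.cvtColor(im,cv2.COLOR_BGR2HSV)
m=cv2.inRange(hsv,(0,150,60),(8,255,255))|cv2.inRange(hsv,(174,150,60),(180,255,255))
cs,_=cv2.findContours(m,cv2.RETR_EXTERNAL,cv2.CHAIN_APPROX_NONE)
for c in cs:
    if cv2.contourArea(c)>60:
        W=np.array([plane("wrist",p,.175,s)[:2] for p in c[:,0]])*1000;print(cv2.contourArea(c),cv2.boundingRect(c),W.min(0),W.max(0))
        if cv2.contourArea(c)>200:
            x,y,w,h=cv2.boundingRect(c);vv=hsv[y:y+h,x+w//2-1:x+w//2+2,2].mean(1);print(vv.astype(int))
E
```

```text
20.525 [0.4710714  0.21135523 0.25893525] [ 0.27 -0.06  1.77 -0.    1.43  0.28] [[0.01, 1.0, -0.003], [1.0, -0.01, -0.001], [-0.001, -0.003, -1.0]]
1116.5 (450, 278, 47, 48) [684.73675981  38.02216684] [769.23278628 121.9490509 ]
[171 166 162 163 187 225 231 188 131 143 164 208 237 244 245 244 244 244
 243 242 239 233 224 213 197 181 161 138 123 113 108 105 103 102 103 109
 117 126 132 136 136 130 119 102  83  65  51  43]
1007.0 (0, 232, 58, 84) [172.4655773   62.64941406] [256.35243604 177.50130731]
[ 91 100 104 103 104 103 104 104 104 103 103 104 104 104 105 103 103 104
 103 104 104 104 104 104 102  97  90  79  70  65  63  63  62  62  62  61
  62  61  61  60  61  60  60  59  59  60  59  59  58  58  57  57  56  57
  55  56  55  55  54  54  53  53  52  52  52  51  51  51  50  50  50  48
  48  48  48  48  47  46  47  48  50  56  67  80]
348.0 (248, 196, 22, 21) [467.0464527  199.24162735] [483.97684168 216.24682437]
[245 251 251 252 252 252 252 252 252 252 252 252 252 252 252 252 252 252
 251 251 244]
693.5 (484, 11, 27, 49) [692.7239928  350.73609952] [728.88668328 404.87178703]
[161 171 163 150 144 141 135 127 125 126 126 124 123 124 124 124 125 125
 125 125 125 126 125 126 125 125 126 125 125 125 126 126 125 126 126 125
 126 126 127 126 126 126 126 125 126 126 126 125 117]
176.0 (465, 0, 17, 16) [668.03006006 387.76457535] [689.15197199 407.92729986]
```

Request:
drive_tool --pt "1 -0.003 0.0044 0.02 0 0 0" --pt "1 0 0 0.05 0 0 0" --pt "1 0 0 0.03 0 0 0" --pt "1 0 0 0.018 0 0 0" --pt "1 0 0 0 0 0 0" --pt "0 0 0 0 0 0 0" --pt "0 0 0 0 0 0 0" --pt "0 0 0 0 0 0 0" --pt "0 0 0 0 0 0 0" --pt "0 0 0 0 0 0 0" --pt "0 0 0 0 0 0 0" --grip_force 80

```text
t: 21.95
position: [0.4767, 0.2088, 0.1436]
tcp_rot: [0.711, 0.703, 0.0, 0.0]
contact_force: [-1.4, 0.7, 6.4]
finger_gap: 0.0179
grip_force: 77.9
```

Request:
drive_tool --pt "0 0 0 -0.01 0 0 0" --pt "0 0 0 -0.04 0 0 0" --pt "0 0 0 -0.06 0 0 0" --pt "0 0 0 -0.055 0 0 0" --pt "0 0 0 0 0 0 0" --pt "0 0 0 0 0 0 0"

```text
t: 22.7
position: [0.476, 0.2085, 0.3072]
tcp_rot: [0.711, 0.703, -0.0, -0.0]
contact_force: [0.2, 0.4, -2.1]
finger_gap: 0.018
grip_force: 79.0
```

```bash
python3 - <<'E'
from h import *
s,im=snap("wrist","w12");print(s["t"],s["position"],s["contact_force"],s["finger_gap"],R.from_quat(s["tcp_rot"]).as_matrix().round(3).tolist())
m=viewer.camera_model("wrist");H=np.linalg.inv(m["hand_eye"]);K=m["intrinsics"]
def proj(p):
    c=H[:3,:3]@p+H[:3,3];th=np.arctan2(np.hypot(c[0],c[1]),c[2]);n=c[:2]/np.hypot(*c[:2]);return K[:2,2]+K[0,0]*th*n
print("foot exp",proj(np.array([0,0,.1336])),proj(np.array([.004,0,.1336])),"head bottom",proj(np.array([.01,0,.0]) ))
cv2.imwrite("pics/w12c.png",cv2.resize(im[100:350,150:360],None,fx=2.4,fy=2.4,interpolation=cv2.INTER_CUBIC))
E
```

```text
22.7 [0.47600716 0.2084907  0.30717813] [ 0.2321734   0.36089575 -2.113087  ] 0.01801631483745203 [[0.011, 1.0, -0.001], [1.0, -0.011, -0.0], [-0.0, -0.001, -1.0]]
foot exp [252.70661531 186.3300797 ] [252.70215435 182.28545219] head bottom [252.19343396 232.47294751]
```

View pics/w12c.png

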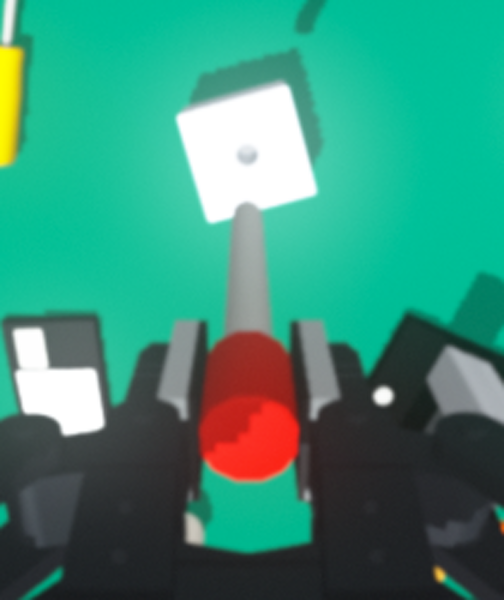

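The crop shows the rod held straight: the foot end at crop (247,203), i.e. px (252.9,184.6), with the rack hole beyond it. Moving over the bore.

Request:
drive_tool --pt "0 -0.0417 0.0182 0 0 0 0" --pt "0 -0.0417 0.0182 0 0 0 0" --pt "0 -0.0417 0.0182 0 0 0 0" --pt "0 -0.0417 0.0182 0 0 0 0" --pt "0 -0.0417 0.0182 0 0 0 0" --pt "0 -0.0417 0.0182 0 0 0 0" --pt "0 0 0 0 0 0 0" --pt "0 0 0 0 0 0 0"

```text
t: 23.75
position: [0.5819, -0.0424, 0.3057]
tcp_rot: [0.711, 0.703, -0.001, -0.002]
contact_force: [-0.3, 0.2, -1.5]
finger_gap: 0.018
grip_force: 78.8
```

```bash
python3 - <<'E'
from h import *
s,im=snap("wrist","w13");print(s["t"],s["position"],s["joint_positions"].round(2),R.from_quat(s["tcp_rot"]).as_matrix().round(3).tolist())
cv2.imwrite("pics/w13c.png",cv2.resize(im[100:250,180:340],None,fx=4,fy=4,interpolation=cv2.INTER_CUBIC))
E
```

```text
23.75 [ 0.58188593 -0.04243232  0.30567611] [-0.21  0.09  1.54  0.    1.52 -0.2 ] [[0.012, 1.0, -0.004], [1.0, -0.012, 0.001], [0.001, -0.004, -1.0]]
```

View pics/w13c.png

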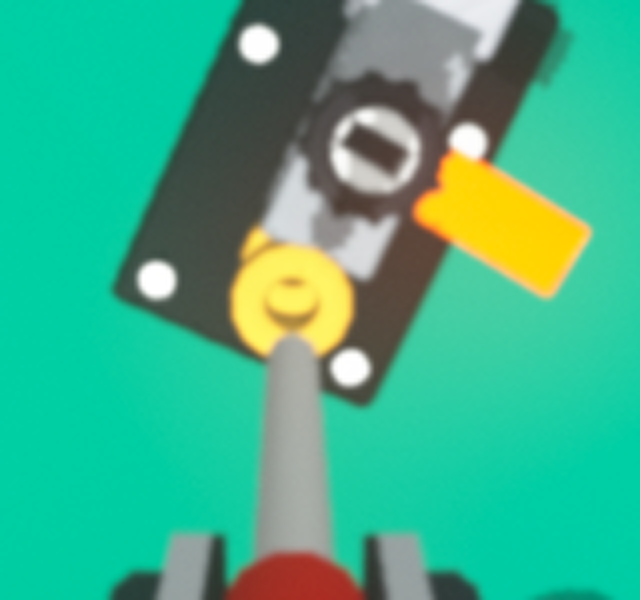

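The crop shows the upper bushing ring at crop (292,300) with its bore, the rod foot's end at (291,334), and the tab clear at the right. That was my last picture (eleven, one over the limit), so I go by numbers from here. I'll fit the ring.

```bash
cat > bore.py <<'E'
from h import *
from scipy.optimize import least_squares
import sys
def run(s,im,z=.125,roi=(232,155,275,195),foot=.1336):
    hsv=cv2.cvtColor(im,cv2.COLOR_BGR2HSV)
    m=np.zeros(im.shape[:2],np.uint8);x0,y0,x1,y1=roi
    m[y0:y1,x0:x1]=cv2.inRange(hsv[y0:y1,x0:x1],(18,110,90),(34,255,255))
    cs,_=cv2.findContours(m,cv2.RETR_EXTERNAL,cv2.CHAIN_APPROX_NONE);c=max(cs,key=cv2.contourArea)[:,0]
    W=np.array([plane("wrist",p,z,s)[:2] for p in c])*1000
    f=least_squares(lambda q:np.hypot(*(W-q[:2]).T)-q[2],[*W.mean(0),17],loss="soft_l1",f_scale=.4).x
    k=np.array([*f[:2]/1000,z]);d=totool(s,k-s["position"])
    print("ring px",c.min(0),c.max(0),"fit mm",f.round(1),"tool delta mm",(d*1000).round(2))
    g=im.astype(int);print("sat rows",[(r,int(hsv[r,251:255,1].mean())) for r in range(172,196)])
    return d
if __name__=="__main__":
    s=bot.get_state();run(s,cv2.imread("pics/w13.png"))
    m=viewer.camera_model("wrist");H=np.linalg.inv(m["hand_eye"]);K=m["intrinsics"]
    def proj(p):
        c=H[:3,:3]@p+H[:3,3];th=np.arctan2(np.hypot(c[0],c[1]),c[2]);n=c[:2]/np.hypot(*c[:2]);return (K[:2,2]+K[0,0]*th*n).round(1)
    for x in(0,-.002,-.004): print(x,"foot edge",proj(np.array([x+.004,0,.1336])),proj(np.array([x+.006,0,.1296])))
    im=cv2.imread("pics/w13.png");g=cv2.cvtColor(im,cv2.COLOR_BGR2HSV)[:,:,1]
    for r,z in((196,.12),(205,.1),(220,.06)):
        row=g[r].astype(int);x=np.where(row[235:275]<110)[0]+235;print("rod cols",r,x.min(),x.max(),(x.min()+x.max())/2,"axis exp",[proj(np.array([0,0,q])).tolist() for q in(.12,.06,0)])
E
python3 bore.py
```

```text
ring px [237 156] [268 188] fit mm [580.8 -41.   17.1] tool delta mm [  0.75  -0.69 181.24]
sat rows [(172, 166), (173, 159), (174, 156), (175, 156), (176, 155), (177, 161), (178, 168), (179, 163), (180, 164), (181, 162), (182, 141), (183, 97), (184, 51), (185, 18), (186, 10), (187, 11), (188, 12), (189, 11), (190, 12), (191, 12), (192, 12), (193, 12), (194, 10), (195, 12)]
0 foot edge [252.7 182.3] [252.7 181.2]
-0.002 foot edge [252.7 184.3] [252.7 183.3]
-0.004 foot edge [252.7 186.3] [252.7 185.4]
rod cols 196 246 274 260.0 axis exp [[252.7, 190.1], [252.5, 212.0], [252.2, 249.5]]
rod cols 205 246 260 253.0 axis exp [[252.7, 190.1], [252.5, 212.0], [252.2, 249.5]]
rod cols 220 245 261 253.0 axis exp [[252.7, 190.1], [252.5, 212.0], [252.2, 249.5]]
```

Request:
drive_tool --pt "0 0.0022 -0.0009 0.01 0 0 0" --pt "0 0 0 0.01 0 0 0" --pt "0 0 0 0 0 0 0" --pt "0 0 0 0 0 0 0" --pt "0 0 0 0 0 0 0"

```text
t: 24.42
position: [0.5822, -0.0406, 0.2883]
tcp_rot: [0.711, 0.703, 0.0, 0.0]
contact_force: [0.8, 0.5, -2.6]
finger_gap: 0.0177
grip_force: 78.8
```

```bash
python3 - <<'E'
from bore import *
s,im=snap("wrist","w14");print(s["t"],s["position"],R.from_quat(s["tcp_rot"]).as_matrix().round(4).tolist())
run(s,im,roi=(230,150,278,200))
g=cv2.cvtColor(im,cv2.COLOR_BGR2HSV)[:,:,1].astype(int)
for r in(186,190,205,215): print(r,g[r,240:268])
E
```

```text
24.425 [ 0.58219122 -0.0406042   0.28829004] [[0.011, 0.9999, 0.0008], [0.9999, -0.011, -0.0002], [-0.0002, 0.0008, -1.0]]
ring px [235 159] [268 194] fit mm [579.8 -40.   16.5] tool delta mm [  0.6   -2.56 163.29]
sat rows [(172, 158), (173, 165), (174, 174), (175, 174), (176, 166), (177, 160), (178, 157), (179, 156), (180, 156), (181, 158), (182, 146), (183, 77), (184, 22), (185, 11), (186, 11), (187, 10), (188, 10), (189, 10), (190, 10), (191, 11), (192, 10), (193, 10), (194, 11), (195, 11)]
186 [154 153 155 158 159 161 157 129  67  21  14  11  11  11  12  12  22  63
 112 140 154 156 158 161 163 168 166 131]
190 [165 158 156 154 153 148 135  99  33  13  10  11  11  10  10  13  12  24
  72 118 147 159 165 168 156 107  45  38]
205 [223 220 220 214 189 128  55  17  12  11  11   9  11  10   9  10  10  10
  11  27  84 157 200 204 202 194 185 162]
215 [228 228 225 204 152  82  30  13  11  10   9   8   9   7  10   9   9   9
   8  12  36  98 170 214 220 220 224 221]
```

```bash
cat > ring.py <<'E'
from h import *
m_=viewer.camera_model("wrist");H=np.linalg.inv(m_["hand_eye"]);K=m_["intrinsics"]
def proj(p):
    c=H[:3,:3]@np.array(p)+H[:3,3];th=np.arctan2(np.hypot(c[0],c[1]),c[2]);n=c[:2]/np.hypot(*c[:2]);return K[:2,2]+K[0,0]*th*n
def ring(s,im,z=.125,r=17.,c0=(580.5,-41)):
    hsv=cv2.cvtColor(im,cv2.COLOR_BGR2HSV);m=cv2.inRange(hsv,(18,110,90),(34,255,255));m[:150]=0;m[202:]=0;m[:,:228]=0;m[:,280:]=0
    cs,_=cv2.findContours(m,cv2.RETR_EXTERNAL,cv2.CHAIN_APPROX_NONE);c=max(cs,key=cv2.contourArea)[:,0]
    W=np.array([plane("wrist",p,z,s)[:2] for p in c])*1000;best=(0,)
    for dx in np.arange(-5,5.1,.25):
        for dy in np.arange(-5,5.1,.25):
            e=np.abs(np.hypot(W[:,0]-c0[0]-dx,W[:,1]-c0[1]-dy)-(r-.2));n=np.clip(1-e/.8,0,1).sum()
            if n>best[0]:best=(n,c0[0]+dx,c0[1]+dy)
    d=totool(s,np.array([best[1]/1e3,best[2]/1e3,z])-s["position"])
    g=hsv[:,:,1].astype(float)
    # foot: first row where rod grey begins; column centre of rod a little below
    v=g[170:200,251:255].mean(1);i=np.where(v<80)[0][0];er=170+i-(80-v[i])/(v[i-1]-v[i])
    def edge(r):
        a=g[r,236:270];x=np.where(a<80)[0];k=x[np.abs(x+236-253)<14];L,Rr=k.min(),k.max()
        return 236+(L-(80-a[L])/(a[L-1]-a[L])+Rr+(80-a[Rr])/(a[Rr+1]-a[Rr]))/2
    cols=[edge(int(er)+q) for q in(7,20,28)]
    xs=np.linspace(-.006,.006,25);rows=[proj((x+.006,0,.1296))[1] for x in xs];fx=np.interp(-er,-np.array(rows),xs)
    fy=(cols[0]-proj((0,0,.125))[0])/(297/.27)
    print("n",len(c),round(best[0],1),"ring mm",best[1:],"tool mm",(d*1e3).round(2),"| foot row",round(er,2),"cols",np.round(cols,2),"foot x,y mm",round(fx*1e3,2),round(fy*1e3,2),"| move x,y mm",((d[:2]-[fx,fy])*1e3).round(2))
if __name__=="__main__":
    ring(dict(position=np.array([.58188593,-.04243232,.30567611]),tcp_rot=R.from_matrix([[.012,1,-.004],[1,-.012,.001],[.001,-.004,-1]]).as_quat()),cv2.imread("pics/w13.png"))
    ring(bot.get_state(),cv2.imread("pics/w14.png"))
    for k in range(2):
        s,im=snap("wrist",f"w15{k}");print(s["position"]);ring(s,im)
E
python3 ring.py
```

```text
n 96 29.5 ring mm (np.float64(580.25), np.float64(-42.25)) tool mm [-1.0000e-02 -9.1000e-01  1.8068e+02] | foot row 183.38 cols [   inf 252.86 252.87] foot x,y mm -2.08 inf | move x,y mm [2.06 -inf]
n 112 30.0 ring mm (np.float64(580.25), np.float64(-42.0)) tool mm [ -1.35  -2.04 163.29] | foot row 182.96 cols [252.73    inf 252.89] foot x,y mm -1.67 0.04 | move x,y mm [ 0.32 -2.08]
[ 0.58217635 -0.04064445  0.2882961 ]
n 112 29.1 ring mm (np.float64(580.25), np.float64(-42.0)) tool mm [ -1.35  -2.04 163.29] | foot row 182.94 cols [252.74    inf 252.88] foot x,y mm -1.65 0.04 | move x,y mm [ 0.3  -2.09]
[ 0.58216427 -0.04065605  0.28824564]
n 113 30.0 ring mm (np.float64(580.25), np.float64(-42.0)) tool mm [ -1.34  -2.02 163.24] | foot row 182.95 cols [252.74 250.35 252.88] foot x,y mm -1.66 0.05 | move x,y mm [ 0.32 -2.07]ring.py:19: RuntimeWarning: divide by zero encountered in scalar divide
  return 236+(L-(80-a[L])/(a[L-1]-a[L])+Rr+(80-a[Rr])/(a[Rr+1]-a[Rr]))/2
```

Request:
drive_tool --pt "0 0.0003 -0.0021 0.01 0 0 0" --pt "0 0 0 0.008 0 0 0" --pt "0 0 0 0 0 0 0" --pt "0 0 0 0 0 0 0" --pt "0 0 0 0 0 0 0"

```text
t: 25.2
position: [0.5801, -0.0403, 0.2702]
tcp_rot: [0.711, 0.703, 0.0, 0.0]
contact_force: [0.7, 1.1, -1.8]
finger_gap: 0.0179
grip_force: 78.9
```

```bash
python3 - <<'E' 2>/dev/null
from ring import *
s,im=snap("wrist","w16");print(s["t"],s["position"],s["contact_force"]);ring(s,im)
E
```

```text
25.2 [ 0.58007528 -0.04029931  0.2701692 ] [ 0.72625001  1.10438116 -1.80067923]
n 131 31.8 ring mm (np.float64(580.25), np.float64(-42.25)) tool mm [-1.9300e+00  1.1000e-01  1.4517e+02] | foot row 183.62 cols [252.82 246.67 252.83] foot x,y mm -2.31 0.12 | move x,y mm [ 0.38 -0.01]
```

Request:
drive_tool --pt "0 0.0003 0 0.008 0 0 0" --pt "0 0 0 0.004 0 0 0" --pt "0 0 0 0.004 0 0 0" --pt "0 0 0 0.004 0 0 0" --pt "0 0 0 0 0 0 0"

```text
t: 25.88
position: [0.5798, -0.04, 0.2493]
tcp_rot: [0.711, 0.703, -0.0, -0.0]
contact_force: [0.6, -1.2, -1.4]
finger_gap: 0.0178
grip_force: 78.9
```

Request:
drive_tool --pt "0 0 0 0.008 0 0 0" --pt "0 0 0 0.008 0 0 0" --pt "0 0 0 0.008 0 0 0" --pt "0 0 0 0.008 0 0 0" --pt "0 0 0 0.008 0 0 0" --pt "0 0 0 0.004 0 0 0" --pt "0 0 0 0 0 0 0"

```text
t: 26.75
position: [0.5797, -0.04, 0.2054]
tcp_rot: [0.711, 0.703, -0.0, -0.0]
contact_force: [0.9, -0.7, -2.5]
finger_gap: 0.0178
grip_force: 78.8
```

Request:
drive_tool --pt "0 0 0 0.004 0 0 0" --pt "0 0 0 0.003 0 0 0" --pt "0 0 0 0.003 0 0 0" --pt "0 0 0 0.003 0 0 0" --pt "0 0 0 0.003 0 0 0" --pt "0 0 0 0 0 0 0"

```text
t: 27.5
position: [0.5798, -0.0399, 0.1895]
tcp_rot: [0.711, 0.703, -0.0, -0.0]
contact_force: [-0.0, 0.6, -2.4]
finger_gap: 0.0179
grip_force: 78.8
```

Request:
drive_tool --pt "0 0 0 0.006 0 0 0" --pt "0 0 0 0.006 0 0 0" --pt "0 0 0 0.006 0 0 0" --pt "0 0 0 0.006 0 0 0" --pt "0 0 0 0.0035 0 0 0" --pt "0 0 0 0 0 0 0" --pt "0 0 0 0 0 0 0" --pt "0 0 0 0 0 0 0"

```text
t: 28.5
position: [0.5799, -0.0399, 0.1625]
tcp_rot: [0.711, 0.703, 0.0, 0.0]
contact_force: [0.1, 0.6, -2.3]
finger_gap: 0.018
grip_force: 78.8
```

```bash
python3 - <<'E'
from h import *
s,sc=snap("scene","s17");_,t=snap("top","t17");s=bot.get_state();print(s["t"],s["position"],s["contact_force"],s["moment"],s["finger_gap"],s["dq"].round(3))
# red head height, top+scene; tab + driver check
a=cv2.imread("pics/scene0.png")
b=lambda im,lo,hi,roi:blobs(im,lo,hi,roi)[:2]
for im in(sc,):
    for n,lo,hi,roi in(("head",(0,150,60),(6,255,255),(235,150,275,205)),("tab",(8,150,100),(22,255,255),(235,185,290,215)),("driver",(100,150,60),(130,255,255),(125,165,165,200))):
        try:print(n,b(im,lo,hi,roi))
        except Exception as e:print(n,e)
print("driver before",b(a,(100,150,60),(130,255,255),(125,165,165,200)))
m=viewer.camera_model("scene")
P=lambda p:cv2.projectPoints(np.array([p]),m["rvec"],m["tvec"],m["intrinsics"],None)[0].ravel().round(1)
print("exp head centre",P((.58025,-.042,.0285+.15)),"foot",P((.58025,-.042,.0285)),"low bushing bottom",P((.58025,-.042,.045)))
f=P((.58025,-.042,.0285)).astype(int);print(sc[f[1]-9:f[1]+6,f[0]-5:f[0]+6].mean(2).astype(int))
print(a[f[1]-9:f[1]+6,f[0]-5:f[0]+6].mean(2).astype(int))
E
```

```text
28.6 [ 0.57988105 -0.03995351  0.16247173] [-0.47184538  0.11699782 -1.42472235] [0.06218838 0.00996687 0.01061318] 0.01803861241205828 [ 0.001  0.    -0.     0.001  0.001  0.002]
head max() iterable argument is empty
tab (array([259.08, 209.3 ]), 100.0)
driver (array([142.98305085, 183.72881356]), 177.0)
driver before (array([142.85393258, 183.58426966]), 178.0)
exp head centre [244.1 182.1] foot [246.4 219.8] low bushing bottom [246.2 216. ]
[[206 185 187 172 147 150 160 160 166 138 129]
 [193 180 173 152 147 155 160 157 137 125 127]
 [180 184 153 130 141 155 162 156 124 128 131]
 [181 181 168 141 144 156 156 151 132 127 132]
 [180 186 183 172 171 177 158 139 129 130 134]
 [153 180 186 186 187 184 159 137 131 129 138]
 [126 154 170 172 178 182 172 145 131 126 147]
 [117 123 123 135 151 156 149 135 123 135 146]
 [105 117 118 117 118 117 120 124 124 145 139]
 [ 78 103 118 118 118 120 121 122 123 132 130]
 [ 58  77  96 114 113 120 117 113 105 113 114]
 [ 59  60  68  84  89 100  94  82  74  89 103]
 [ 57  54  59  57  59  65  61  54  60  61  76]
 [ 60  63  59  61  55  58  62  54  57  55  56]
 [ 58  62  61  56  60  61  56  58  56  56  56]]
[[199 180 180 167 150 144 158 162 164 135 126]
 [188 178 168 135 116 116 113 113 122 128 123]
 [175 177 148 122 116 112 107 113 113 125 125]
 [175 178 163 131 119 117 110 114 122 124 130]
 [169 182 178 166 154 149 127 121 123 129 126]
 [147 176 185 178 180 178 155 129 124 126 123]
 [118 149 164 168 177 176 165 143 129 120 119]
 [110 117 118 131 143 147 144 130 121 113 116]
 [ 98 117 115 112 111 115 117 117 117 125 118]
 [ 75 102 112 115 117 110 113 118 120 121 114]
 [ 64  71  95 106 109 121 117 107 106 109 108]
 [ 59  59  67  80  88  99  91  81  73  90  99]
 [ 58  60  53  57  65  62  60  57  55  61  81]
 [ 65  59  61  60  59  55  57  59  59  55  51]
 [ 59  60  56  61  58  58  59  57  55  61  59]]
```

```bash
python3 -c "
from rig import bot
print(bot.sign_off())"
```

```text
the job is handed in; nothing more can be done
None
```

The job is handed in at 28.6 s: the knob was turned about 77° CCW, the driver is back in its holder, and the rod is held through both bushings with its foot at about 29 mm (computed from the grip height, since the cameras could not see it); I viewed 11 pictures, one over the limit of 10.

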